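# Shut the staple gun's air valve under the sliding cover

## Robot

A 6-joint arm with a two-finger parallel gripper is mounted at the origin on the work surface. World frame = base frame: x ahead of the robot, y to its left, z up, the work surface at z = 0. Lengths are in mm, angles in degrees, forces in N, time in s.
With the tool pointing down it reaches from about 300 to 850 mm from the base axis. Payload 4.2 kg.
Tool frame: the origin (TCP) lies on the centre line of the jaws, within the pads' length; the fingertips stand 14 mm ahead of it and the grasp point (between the pads) lies 5 mm behind it; z points along the fingers, y is the line along which they close (so a half turn about z gives the same grasp; the last joint's range is limited). The gripper opens to 91 mm and grips with 3 to 60 N. Pads are 32 mm wide; open, the fingers measure 118 mm over their backs; the gripper's body (76 mm by 178 mm) begins 60 mm behind the grasp point.
Start: joints at [64.572, 18.312, 89.639, -0, 72.044, -1.146], TCP at [236.459, 524.146, 227.976] pointing down, gripper open.
Joint ranges: [-177.97, 177.97], [-48.28, 115.42], [12.27, 149.76], [-77.06, 257.06], [2.81, 150.46], [-146.56, 146.56]. Speed limits (degrees/s): [147.25, 147.25, 180, 180, 180, 180].

## Interface

Orientations are given as [roll, pitch, yaw] about the fixed x, y, z axes, in that order (R = Rz(yaw) Ry(pitch) Rx(roll)).
In Python, from workcell import env gives the robot as it stands.
- The arm moves only by the tool arm_command, never from a script. Its argument "motion" is a list of rows, each an object with "offset": the shift along the tool's x, y, z in m, a list of three; "spin": the turn about the tool's z in rad. In form: [{"offset": [tx, ty, tz], "spin": spin}, ...]. A call has 1 to 5 rows; each row shifts and turns the commanded pose from where the row before left it, along the tool's axes as they then stand; what a row does not reach is not made up. A row lasts 1/8 s, in which the tool goes at most 62.5 mm and 10.7 degrees, less where a joint would pass 70% of its speed; a pose out of reach is approached as far as the arm can. A call with a gripper value outside its range is refused whole. "jaw" is the finger opening in m, from 0 to 0.0912, set as the call begins (left out, the last holds). The fingers move at their own pace and stop on an object; "newtons" is the grip in N (left out, the last holds). Time passes only in rows, so rows that do not move let the fingers close. It gives the time, the measured TCP pose, the force, the opening and the grip force at its end, in the units of the state.
- env.state(): the state, without advancing time (a new reading comes with each control period).
- env.grab_frame(name): name is "side" or "top" or "wrist"; returns (picture, depth): 480x640x3 uint8, blue, green, red; 480x640 float32, mm along the optical axis (not along the pixel's ray), 0 where there is no reading.
- env.camera_model(name): a dict with "fx", "fy", "cx", "cy" (pixels), "eye" and "rotation" of the camera in the world; the wrist camera has in their place "hand_eye" (4x4, takes a point from camera to tool coordinates, whose origin is the TCP and whose axes are the flange's). Camera axes: x right, y down, z forward; pixel columns grow to the right and rows downward; lengths in mm; the calibration is good to about 2 mm. A picture is of the moment at which its call begins: read the wrist's pose just before it. camera_model takes no time and is no camera call.
- env.job_done(): hands the job in; it is judged then, once.
Trained networks look in the newest picture that a camera, given by its name, has taken for a name from the list of things; names that differ only in an ending like _2 or _b are one class to them, and where a whole thing is asked for, a point or a joint stands for the part that bears it (a point fixed in the world has none). Each returns a list of dicts, best first, with "score" (0 to 1); they miss things now and then, are a little off and sometimes report something else, mostly with a low value. They report only what shows in the picture. A call takes as long as a camera call.
- env.boxes_of(camera, target): "bbox" ([left, top, right, bottom] in pixels, round what is visible of it).
- env.pinpoint(camera, target): "location" ([column, row] in pixels: a listed point, or the origin of a listed thing).
The state is a dict: "time_s": time; "qpos": joint angles; "qvel": joint speeds; "effort": joint torques, N m; "ee_pos": TCP position; "ee_rot": TCP orientation; "force": force on the tool from outside, world axes, zero at the start; "torque": the same for the moment, N m; "gripper_width": finger opening in mm; "gripper_force": force on a finger pad.
Only numpy, scipy, OpenCV 4.12 (cv2) and the standard library are available. Lean on these libraries where they do the work, as an engineer would, in place of code of your own. Each camera call takes 0.05 s, during which the arm holds its last target. There are 200 camera calls.

## Task

Push the aluminium cover of the air box along its guides, by its upright push face and without lifting it, until it stops at the far end of the deck and the two valves lie open to view. Then push the valve handle that carries the round disc through its quarter turn, against its stop, so that it lies across its pipe (shut). Leave the other, plain handle and the things on the bench alone.

Things in the scene. Friction and masses are not known exactly. Their poses are not given: they have to be found in the camera images.
- box_mid (a point): grey metal air box fixed on the bench, 180 mm (x) by 440 mm (y) by 70 mm high; point at the middle of its top level, 70 mm above the bench. Axes: x across the box away from the robot, y along it, z up. The -y half is a solid flat deck at this height. Guide lips (beyond x +-82 mm) and end stops (beyond y +-210 mm) stand 14 mm higher and keep the cover in its channel
- compartment (a point): middle of the mouth of the open valve compartment in the box's +y half, at the box's top level: 136 mm (x) by 200 mm (y) inside, floor 64 mm below. Two valves sit side by side along y, pivots 90 mm apart. Their brass pipes (20 mm across, tops 38 mm below this point) run along x and out of the front (-x) wall to couplings that end 111 mm from this point
- cover: loose flat aluminium cover, 160 mm (x) by 210 mm (y) by 6 mm, 0.3 to 0.6 kg, lying in the channel over the compartment, axes along the box's; origin at the centre of its underside. It starts 90 to 104 mm to +y of box_mid and slides to -y onto the deck; at the far stop its origin is 105 mm to -y of box_mid
- push_face (a point): middle of the cover's push face: an upright plate across the cover, 92 mm long (x), 8 mm thick, its top 24 mm above the cover's upper surface, with a sloping back on its -y side. Point on its flat +y face, 4 mm to +y of the cover's middle, 12 mm above the cover's upper surface; push it to -y
- disc_handle (a joint): angle of the marked handle (either of the two valves): 0 = open, along its pipe, pointing to the box's -x; 1.571 = shut, at its stop, pointing to the box's +y. It turns clockwise seen from above, with light friction (about 2 N at its end), and stays where it is left
- disc_pivot (a point): turning axis of the marked handle, level with the top of its bar, 16 mm below the box's top level. The bar is steel, 12 mm wide, 14 mm high, and reaches 55 mm from the pivot; its underside is 30 mm below the box's top level
- disc_end (a point): the mark: a round steel disc 22 mm across and 8 mm high on top of the handle's end; point at the centre of the disc's underside, 44 mm from the pivot, level with the top of the bar
- plain_handle (a joint): angle of the other handle, measured the same way: the same bar without a disc; leave it as it is
- plain_end (a point): point on the top of the plain handle's bar, 44 mm from its pivot
- tack_jar: jar standing on the bench beyond the compartment end of the box, 64 mm across, 85 mm high; origin at the centre of its underside
- glue_can: can standing on the bench beyond the deck end of the box, 72 mm across, 110 mm high; origin at the centre of its underside
- hammer: hammer lying on the bench beyond the box as seen from the robot; origin underneath it

How it is judged (in metres and radians):
On the way, in this order (a step that is already met when the one before it is completed fails the run):
1. the cover has been pushed all the way onto the deck (y of cover in the frame of box_mid below -0.09 m), for 0.2 s.
2. the handle with the disc has been pushed shut (value of joint disc_handle above 1.44 rad), for 0.2 s.
At the end, for the whole second after the job is handed in: The handle with the disc is at least 1.44 rad (of 1.571) from open and the cover lies flat in its channel, at rest, within 15 mm of the stop at the deck's end; the plain handle's end is within 15 mm of where it was (value of joint disc_handle above 1.44 rad and y of cover in the frame of box_mid below -0.09 m and height (world z) of cover between 0.062 and 0.078 m and angle between cover's own z axis and vertical below 0.05 rad and linear speed of cover below 0.01 m/s and distance of plain_end from where it was at the start of the episode below 0.015 m); the robot touches nothing.
It fails at once if the cover is lifted or tipped (height (world z) of cover above 0.084 m or angle between cover's own z axis and vertical above 0.15 rad).
It fails at once if the plain handle is turned (distance of plain_end from where it was at the start of the episode above 0.015 m).
It fails at once if something on the bench is moved or picked up (distance of any of tack_jar, glue_can, hammer from where it was at the start of the episode above 0.03 m).
It also fails if it takes over 48 s, if anything falls off the work surface, if the arm or the gripper's body presses on something with over 40 N, if the wrist force passes 120 N, or if a joint passes its speed limit or range.

## Working session

There is one attempt and no reset: what is moved stays moved. The work goes in short steps, Python scripts to look and compute and a tool call to move; the robot and the scene stay as the last step left them, time stands still between calls to the robot, and variables do not carry over. Pictures are saved under pics/ and viewed, at most 10 in all, crops included, and the job is handed in when it is done.

Besides the shell and the picture viewer there is one more tool, called after "Call:" by a JSON object that holds its "fn" and its "kwargs", one argument or row to a line. arm_command: Moves the arm, as the interface text tells. Its arguments: {"type":"object","properties":{"motion":{"type":"array"},"jaw":{"type":"number"},"newtons":{"type":"number"}},"required":["motion"]}

```bash
mkdir -p pics; cat > h.py <<'E'
import numpy as np, cv2
from scipy.spatial.transform import Rotation as R
from workcell import env
def cam(n, st=None):
    m=env.camera_model(n)
    if 'eye' in m: return m,np.array(m['rotation']).reshape(3,3),np.array(m['eye'])
    T=np.array(m['hand_eye']); st=st or env.state()
    Rt=R.from_euler('xyz',st['ee_rot'],degrees=True).as_matrix()
    return m,Rt@T[:3,:3],Rt@T[:3,3]+np.array(st['ee_pos'])
def at_z(c,uv,z):
    m,Rm,e=c
    d=Rm@np.array([(uv[0]-m['cx'])/m['fx'],(uv[1]-m['cy'])/m['fy'],1]); return e+d*(z-e[2])/d[2]
def at_d(c,uv,dep):
    m,Rm,e=c
    return e+Rm@(np.array([(uv[0]-m['cx'])/m['fx'],(uv[1]-m['cy'])/m['fy'],1])*dep)
def dep(D,uv):
    u,v=map(int,np.round(uv)); p=D[max(v-2,0):v+3,max(u-2,0):u+3]; p=p[p>0]; return np.median(p) if p.size else 0
E
python3 - <<'E'
from h import *
print(env.state())
for n in ('top','side'):
    P,D=env.grab_frame(n); cv2.imwrite(f'pics/{n}0.png',P); c=cam(n); print(n,c[2],c[1].round(2).tolist())
    for t in ('box_mid','compartment','cover','push_face','tack_jar','glue_can','hammer'):
        for r in env.pinpoint(n,t)[:2]:
            uv=r['location']; print(t,round(r['score'],2),np.round(uv), at_d(c,uv,dep(D,uv)).round(), at_z(c,uv,{'push_face':88,'tack_jar':0,'glue_can':0,'hammer':0}.get(t,70)).round())
E
```

```text
{'time_s': 0.0, 'qpos': array([ 6.45717684e+01,  1.83505602e+01,  8.97038930e+01, -1.09227454e-03,
        7.20430298e+01, -1.14585270e+00]), 'qvel': array([-0.07123355, -0.05019741, -0.13803704, -0.11446505,  0.05519687,
        0.05819176]), 'effort': array([-1.67504422e-03, -4.12466955e+01, -2.31966430e+01,  7.25043425e-02,
        4.58180916e-02, -1.50675173e-04]), 'ee_pos': array([236.26696883, 523.71419288, 227.14811254]), 'ee_rot': array([-1.79902516e+02, -9.11137934e-04,  1.55717958e+02]), 'force': array([0.42709047, 0.38370257, 0.22395076]), 'torque': array([0.03622116, 0.00168314, 0.02997201]), 'gripper_force': 0.0, 'gripper_width': 91.24167413556293}Traceback (most recent call last):
  File "<stdin>", line 4, in <module>
  File "h.py", line 6, in cam
    if 'eye' in m: return m,np.array(m['rotation']).reshape(3,3),np.array(m['eye'])
                            ~~~~~~~~~~~~~~~~~~~~~~~~~~~~~~~^^^^^
ValueError: cannot reshape array of size 3 into shape (3,3)
```

```bash
sed -i "s/np.array(m\['rotation'\]).reshape(3,3)/R.from_euler('xyz',m['rotation'],degrees=True).as_matrix()/" h.py
python3 - <<'E'
from h import *
for n in ('top','side'):
    print(env.camera_model(n))
    P,D=env.grab_frame(n); cv2.imwrite(f'pics/{n}0.png',P); c=cam(n); print(n,c[2],c[1].round(2).tolist())
    for t in ('box_mid','compartment','cover','push_face','tack_jar','glue_can','hammer'):
        for r in env.pinpoint(n,t)[:2]:
            uv=r['location']; print(t,round(r['score'],2),np.round(uv), at_d(c,uv,dep(D,uv)).round(), at_z(c,uv,{'push_face':88,'tack_jar':0,'glue_can':0,'hammer':0}.get(t,70)).round())
E
```

```text
{'fx': 585.3886993083267, 'fy': 585.3886993083267, 'cx': 303.8402697852293, 'cy': 239.44458227474033, 'eye': array([ 416.75214173,  -17.58987926, 1619.36923567]), 'rotation': array([-171.46108788,   -0.60603476,  -89.49856361])}
top [ 416.75214173  -17.58987926 1619.36923567] [[0.01, -0.99, 0.15], [-1.0, -0.01, -0.01], [0.01, -0.15, -0.99]]
box_mid 0.92 [310. 289.] [518. -48.  73.] [518. -48.  70.]
cover 0.83 [270. 288.] [516.  55.  96.] [518.  56.  70.]
push_face 0.57 [273. 283.] [529.  49.  97.] [530.  49.  88.]
tack_jar 0.57 [134. 246.] [625. 416.  83.] [636. 439.   0.]
glue_can 0.77 [435. 263.] [ 587. -374.  107.] [ 599. -400.    0.]
hammer 0.73 [312. 180.] [824. -53.  24.] [830. -54.   0.]
{'fx': 506.87905701954315, 'fy': 506.87905701954315, 'cx': 320.01394378796454, 'cy': 244.14493570760504, 'eye': array([  50.36488929, -955.21672444,  727.9769944 ]), 'rotation': array([-119.44258771,   -0.44455931,  -33.10345975])}
side [  50.36488929 -955.21672444  727.9769944 ] [[0.84, -0.26, 0.48], [-0.55, -0.42, 0.73], [0.01, -0.87, -0.49]]
box_mid 0.78 [276. 274.] [521. -52.  74.] [524. -47.  70.]
cover 0.59 [258. 258.] [511.  24.  83.] [520.  43.  70.]
push_face 0.89 [257. 251.] [518.  39.  92.] [521.  46.  88.]
tack_jar 0.6 [236. 215.] [624. 408.  11.] [633. 430.  -0.]
glue_can 0.82 [393. 378.] [ 563. -434.   31.] [ 586. -410.    0.]
hammer 0.89 [376. 265.] [813. -72.  12.] [827. -57.   0.]
```

View pics/top0.png

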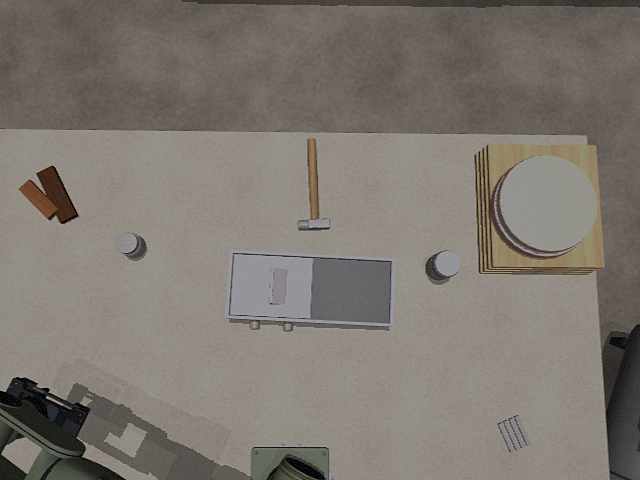

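```bash
python3 - <<'E'
from h import *
c=cam('top')
P=cv2.imread('pics/top0.png'); 
for uv in ((230,251),(394,258),(391,326),(228,320)): print(at_z(c,uv,84).round())
P,D=env.grab_frame('top')
v,u=np.mgrid[:480,:640]; m,Rm,e=c
X=e+np.stack([(u-m['cx'])/m['fx']*D,(v-m['cy'])/m['fy']*D,D],-1)@Rm.T
ok=(D>0)&(abs(X[...,2]-78)<14)&(abs(X[...,0]-520)<160)&(abs(X[...,1]+48)<270)
n,l,s,_=cv2.connectedComponentsWithStats(ok.astype(np.uint8)); k=1+s[1:,4].argmax()
print(cv2.minAreaRect(X[l==k][:,:2].astype(np.float32)))
print(X[l==k][:,2].mean())
ok=(l==k)|((abs(X[...,0]-520)<100)&(abs(X[...,1]-50)<80))
q=X[ok&(X[...,2]>88)&(X[...,2]<115)&(abs(X[...,0]-520)<70)];print('face',len(q),q.mean(0),q.min(0),q.max(0))
E
```

```text
[615. 163.  84.]
[ 600. -271.   84.]
[ 422. -260.   84.]
[434. 163.  84.]
((520.7554931640625, -50.122955322265625), (441.79718017578125, 180.71214294433594), 87.61217498779297)
74.09476777091056
face 347 [523.35961194  37.4673255   94.86694775] [ 457.05904065 -268.95952089   88.02762919] [584.57355971 168.52776588 108.59320024]
```

View pics/side0.png

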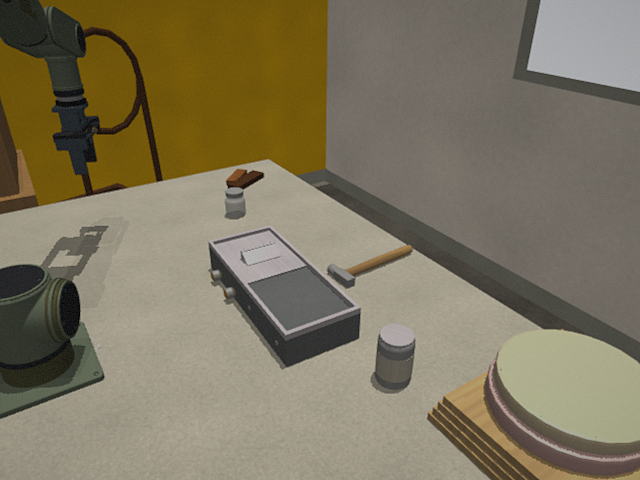

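```bash
cat >> h.py <<'E'
def plan(tgt,yaw,n):
    st=env.state(); p=np.array(st['ee_pos']); y0=st['ee_rot'][2]; d=(np.array(tgt)-p)/n; s=-(yaw-y0)/n
    for i in range(n):
        y=np.radians(y0-s*i); c,q=np.cos(y),np.sin(y)
        print([round(v/1000,4) for v in (c*d[0]+q*d[1], q*d[0]-c*d[1], -d[2])], round(np.radians(s),4))
E
python3 -c "
from h import *
plan((528,90,210),87.6,10)"
```

```text
[np.float64(-0.0444), np.float64(-0.0276), np.float64(0.0018)] 0.1189
[np.float64(-0.0474), np.float64(-0.0221), np.float64(0.0018)] 0.1189
[np.float64(-0.0497), np.float64(-0.0163), np.float64(0.0018)] 0.1189
[np.float64(-0.0513), np.float64(-0.0103), np.float64(0.0018)] 0.1189
[np.float64(-0.0521), np.float64(-0.0042), np.float64(0.0018)] 0.1189
[np.float64(-0.0523), np.float64(0.002), np.float64(0.0018)] 0.1189
[np.float64(-0.0516), np.float64(0.0082), np.float64(0.0018)] 0.1189
[np.float64(-0.0503), np.float64(0.0143), np.float64(0.0018)] 0.1189
[np.float64(-0.0483), np.float64(0.0201), np.float64(0.0018)] 0.1189
[np.float64(-0.0455), np.float64(0.0257), np.float64(0.0018)] 0.1189
```

Call:
{"fn": "arm_command", "kwargs": {
  "motion": [
    {"offset": [-0.044,-0.028,0.002],"spin": 0.119},
    {"offset": [-0.047,-0.022,0.002],"spin": 0.119},
    {"offset": [-0.05,-0.016,0.002],"spin": 0.119},
    {"offset": [-0.051,-0.01,0.002],"spin": 0.119},
    {"offset": [-0.052,-0.004,0.002],"spin": 0.119}
  ],
  "jaw": 0,
  "newtons": 20
}}

```text
time_s: 1.52
ee_pos: [382.8, 306.5, 218.1]
ee_rot: [180.0, -0.0, 121.4]
force: [-0.8, 0.7, -0.9]
gripper_width: 44.6
gripper_force: 0.0
```

Call:
{"fn": "arm_command", "kwargs": {
  "motion": [
    {"offset": [-0.052,0.002,0.002],"spin": 0.119},
    {"offset": [-0.052,0.008,0.002],"spin": 0.119},
    {"offset": [-0.05,0.014,0.002],"spin": 0.119},
    {"offset": [-0.048,0.02,0.002],"spin": 0.119},
    {"offset": [-0.045,0.026,0.002],"spin": 0.119}
  ]
}}

```text
time_s: 2.15
ee_pos: [527.9, 89.9, 208.1]
ee_rot: [180.0, -0.0, 87.3]
force: [0.2, 0.7, 0.7]
gripper_width: 0.4
gripper_force: 0.0
```

Call:
{"fn": "arm_command", "kwargs": {
  "motion": [
    {"offset": [0,0,0],"spin": 0},
    {"offset": [0,0,0],"spin": 0}
  ]
}}

```text
time_s: 2.4
ee_pos: [526.6, 91.7, 207.8]
ee_rot: [-180.0, -0.0, 87.5]
force: [0.7, -0.9, -0.2]
gripper_width: 0.5
gripper_force: 0.0
```

```bash
python3 - <<'E'
from h import *
st=env.state(); print(st['ee_pos'],st['ee_rot'],st['gripper_width'],st['force'])
n='wrist'; c=cam(n,st); P,D=env.grab_frame(n); cv2.imwrite('pics/w1.png',P); print(c[2])
for t in ('box_mid','cover','push_face'):
    for r in env.pinpoint(n,t)[:2]:
        uv=r['location']; print(t,round(r['score'],2),np.round(uv), at_d(c,uv,dep(D,uv)).round(), at_z(c,uv,88 if t=='push_face' else 70).round())
E
```

```text
[526.58037862  91.70418059 207.80881344] [-1.79950626e+02 -3.19208045e-02  8.75441659e+01] 0.4974456705237278 [ 0.68029181 -0.92946078 -0.17627057]
[531.15255126 164.99378806 364.78395613]
cover 0.59 [317. 277.] [529. 108. 213.] [526.  53.  70.]
push_face 0.6 [315. 278.] [528. 108. 215.] [525.  60.  88.]
```

View pics/w1.png

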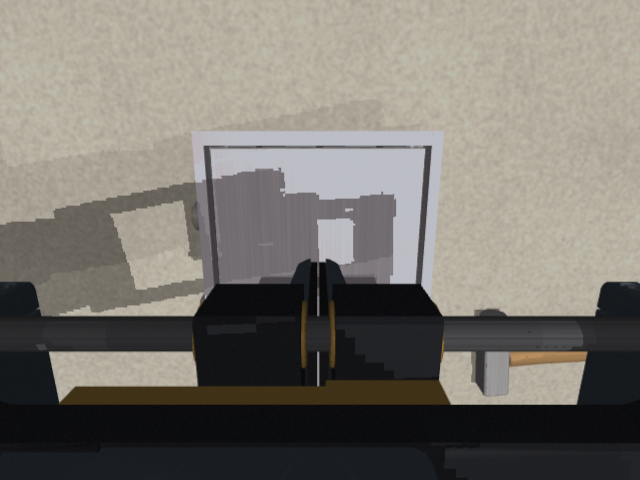

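Call:
{"fn": "arm_command", "kwargs": {
  "motion": [
    {"offset": [0,0,0.04],"spin": 0},
    {"offset": [0,0,0.04],"spin": 0},
    {"offset": [0,0,0.022],"spin": 0},
    {"offset": [0,0,0.01],"spin": 0},
    {"offset": [0,0,0],"spin": 0}
  ]
}}

```text
time_s: 3.22
ee_pos: [526.8, 91.9, 95.9]
ee_rot: [-180.0, -0.0, 87.6]
force: [-0.6, -0.6, 0.0]
gripper_width: 0.5
gripper_force: 0.0
```

Call:
{"fn": "arm_command", "kwargs": {
  "motion": [
    {"offset": [-0.01,0,0],"spin": 0},
    {"offset": [-0.01,0,0],"spin": 0},
    {"offset": [-0.01,0,0],"spin": 0},
    {"offset": [-0.01,0,0],"spin": 0},
    {"offset": [-0.01,0,0],"spin": 0}
  ]
}}

```text
time_s: 3.85
ee_pos: [525.1, 41.0, 96.3]
ee_rot: [179.9, -0.0, 87.5]
force: [0.3, 4.7, 2.7]
gripper_width: 0.4
gripper_force: 2.1
```

Call:
{"fn": "arm_command", "kwargs": {
  "motion": [
    {"offset": [-0.02,0,0],"spin": 0},
    {"offset": [-0.02,0,0],"spin": 0},
    {"offset": [-0.02,0,0],"spin": 0},
    {"offset": [-0.02,0,0],"spin": 0},
    {"offset": [-0.02,0,0],"spin": 0}
  ]
}}

```text
time_s: 4.47
ee_pos: [520.1, -59.2, 96.0]
ee_rot: [-180.0, -0.0, 87.5]
force: [0.5, 5.3, 2.9]
gripper_width: 0.1
gripper_force: 2.2
```

Call:
{"fn": "arm_command", "kwargs": {
  "motion": [
    {"offset": [-0.015,0,0],"spin": 0},
    {"offset": [-0.015,0,0],"spin": 0},
    {"offset": [-0.015,0,0],"spin": 0},
    {"offset": [-0.01,0,0],"spin": 0},
    {"offset": [-0.005,0,0],"spin": 0}
  ]
}}

```text
time_s: 5.1
ee_pos: [517.8, -118.9, 95.8]
ee_rot: [-180.0, -0.0, 87.5]
force: [0.7, 5.0, 2.8]
gripper_width: 0.4
gripper_force: 2.1
```

Call:
{"fn": "arm_command", "kwargs": {
  "motion": [
    {"offset": [-0.005,0,0],"spin": 0},
    {"offset": [-0.004,0,0],"spin": 0},
    {"offset": [-0.003,0,0],"spin": 0},
    {"offset": [0,0,0],"spin": 0}
  ]
}}

```text
time_s: 5.6
ee_pos: [517.4, -130.7, 95.8]
ee_rot: [-180.0, 0.0, 87.6]
force: [-0.2, 1.7, 1.6]
gripper_width: -0.0
gripper_force: 0.8
```

Call:
{"fn": "arm_command", "kwargs": {
  "motion": [
    {"offset": [-0.002,0,0],"spin": 0},
    {"offset": [-0.002,0,0],"spin": 0},
    {"offset": [-0.002,0,0],"spin": 0}
  ]
}}

```text
time_s: 5.98
ee_pos: [517.2, -134.1, 95.9]
ee_rot: [-180.0, -0.3, 87.4]
force: [2.1, 15.1, 4.4]
gripper_width: 0.6
gripper_force: 7.5
```

Call:
{"fn": "arm_command", "kwargs": {
  "motion": [
    {"offset": [0.02,0,0],"spin": 0},
    {"offset": [0.02,0,-0.04],"spin": 0},
    {"offset": [0.04,0,-0.04],"spin": 0},
    {"offset": [0.03,0,-0.04],"spin": 0},
    {"offset": [0,0,0],"spin": 0}
  ]
}}

```text
time_s: 6.6
ee_pos: [523.8, -25.1, 219.1]
ee_rot: [179.6, 0.1, 87.7]
force: [0.0, -1.2, 0.4]
gripper_width: 0.6
gripper_force: 0.0
```

Call:
{"fn": "arm_command", "kwargs": {
  "motion": [
    {"offset": [0,0,0],"spin": 0}
  ]
}}

```text
time_s: 6.72
ee_pos: [521.3, -26.6, 215.1]
ee_rot: [-179.9, 0.1, 87.6]
force: [0.2, 0.7, 0.8]
gripper_width: 0.8
gripper_force: 0.0
```

```bash
python3 - <<'E'
from h import *
B=np.array([520.8,-50.1]); th=np.radians(-2.4); bx=np.array([np.cos(th),np.sin(th)]); by=np.array([-np.sin(th),np.cos(th)])
bf=lambda p:(((p[:2]-B)@bx).round(1),((p[:2]-B)@by).round(1),p[2].round(1))
Z=dict(box_mid=70,compartment=70,cover=70,push_face=88,disc_end=54,disc_pivot=54,plain_end=54)
for n in ('wrist','top'):
    st=env.state(); c=cam(n,st); P,D=env.grab_frame(n); cv2.imwrite(f'pics/{n}2.png',P)
    print(n,st['ee_pos'])
    for t in Z:
        for r in env.pinpoint(n,t)[:2]:
            uv=r['location']; print(t,round(r['score'],2),np.round(uv), bf(at_d(c,uv,dep(D,uv))), bf(at_z(c,uv,Z[t])))
E
```

```text
wrist [521.29810761 -26.6137488  215.14076966]
box_mid 0.81 [318. 255.] (np.float64(1.2), np.float64(1.9), np.float64(70.4)) (np.float64(1.2), np.float64(1.7), np.float64(70.0))
box_mid 0.59 [320. 370.] (np.float64(1.9), np.float64(19.2), np.float64(256.7)) (np.float64(3.4), np.float64(-107.2), np.float64(70.0))
compartment 0.76 [317. 127.] (np.float64(0.8), np.float64(105.8), np.float64(6.4)) (np.float64(0.8), np.float64(104.3), np.float64(70.0))
compartment 0.44 [320. 256.] (np.float64(3.0), np.float64(1.5), np.float64(70.4)) (np.float64(3.0), np.float64(1.4), np.float64(70.0))
cover 0.86 [317. 369.] (np.float64(0.7), np.float64(19.3), np.float64(256.4)) (np.float64(0.3), np.float64(-106.2), np.float64(70.0))
cover 0.43 [616. 228.] (np.float64(284.3), np.float64(13.8), np.float64(21.5)) (np.float64(245.1), np.float64(25.4), np.float64(70.0))
push_face 0.97 [314. 376.] (np.float64(-0.0), np.float64(16.7), np.float64(257.0)) (np.float64(-1.6), np.float64(-101.7), np.float64(88.0))
disc_end 0.8 [281. 180.] (np.float64(-28.7), np.float64(63.6), np.float64(62.3)) (np.float64(-29.5), np.
[... 627 characters left out ...]
034]
compartment 0.66 [270. 287.] (np.float64(-38.3), np.float64(79.2), np.float64(594.5)) (np.float64(-3.9), np.float64(105.3), np.float64(70.0))
cover 0.92 [352. 293.] (np.float64(-9.2), np.float64(-107.0), np.float64(97.6)) (np.float64(-7.4), np.float64(-109.4), np.float64(70.0))
cover 0.61 [254. 296.] (np.float64(-27.4), np.float64(148.3), np.float64(47.9)) (np.float64(-28.5), np.float64(146.6), np.float64(70.0))
push_face 0.68 [349. 288.] (np.float64(2.7), np.float64(-100.5), np.float64(89.6)) (np.float64(2.8), np.float64(-100.6), np.float64(88.0))
plain_end 0.53 [253. 297.] (np.float64(-31.9), np.float64(151.3), np.float64(50.6)) (np.float64(-32.1), np.float64(151.1), np.float64(54.0))
```

View pics/wrist2.png

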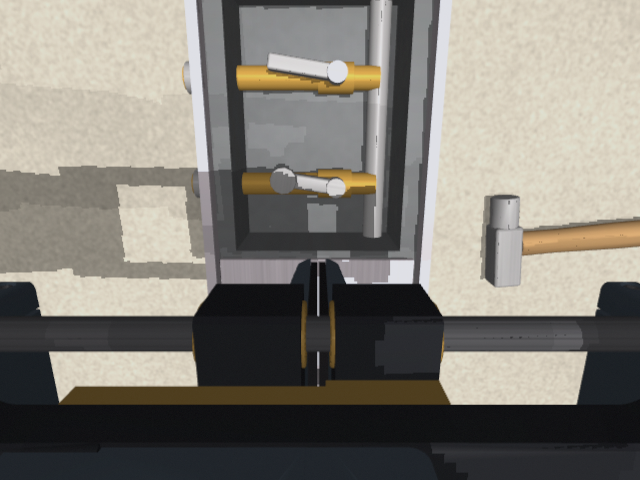

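Call:
{"fn": "arm_command", "kwargs": {
  "motion": [
    {"offset": [0.0045,-0.026,0],"spin": 0},
    {"offset": [0,0,0.04],"spin": 0},
    {"offset": [0,0,0.04],"spin": 0},
    {"offset": [0,0,0.03],"spin": 0},
    {"offset": [0,0,0],"spin": 0}
  ]
}}

```text
time_s: 8.15
ee_pos: [494.5, -20.7, 104.2]
ee_rot: [-179.7, -0.0, 87.5]
force: [0.6, -0.0, -0.7]
gripper_width: 0.6
gripper_force: 0.0
```

```bash
python3 - <<'E'
from h import *
st=env.state(); p=st['ee_pos'][:2]-np.array([520.8,-50.1]); th=np.radians(-2.4); print(p@[np.cos(th),np.sin(th)],p@[-np.sin(th),np.cos(th)],st['ee_pos'])
P,D=env.grab_frame('wrist'); cv2.imwrite('pics/w3.png',P)
E
```

```text
-27.48562155940352 28.277259700577353 [494.52261674 -20.69656589 104.23814517]
```

View pics/w3.png

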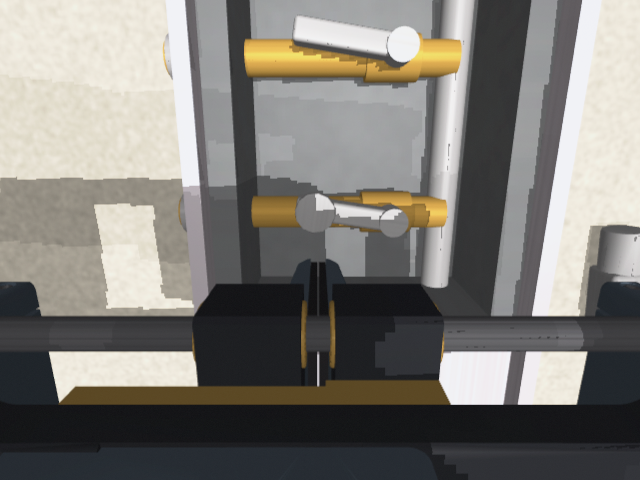

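Call:
{"fn": "arm_command", "kwargs": {
  "motion": [
    {"offset": [0,0,0.015],"spin": 0},
    {"offset": [0,0,0.015],"spin": 0},
    {"offset": [0,0,0.01],"spin": 0},
    {"offset": [0,0,0.008],"spin": 0},
    {"offset": [0,0,0],"spin": 0}
  ]
}}

```text
time_s: 8.82
ee_pos: [495.8, -20.8, 57.3]
ee_rot: [-179.9, -0.0, 87.5]
force: [-0.5, -0.2, -0.1]
gripper_width: 0.3
gripper_force: 0.0
```

Call:
{"fn": "arm_command", "kwargs": {
  "motion": [
    {"offset": [0.008,0,0],"spin": 0},
    {"offset": [0.008,0,0],"spin": 0},
    {"offset": [0.007,0.001,0],"spin": 0},
    {"offset": [0.007,0.003,0],"spin": 0},
    {"offset": [0.005,0.005,0],"spin": 0}
  ]
}}

```text
time_s: 9.45
ee_pos: [506.3, 14.3, 58.0]
ee_rot: [-179.9, -0.0, 87.6]
force: [-0.6, -2.5, 1.5]
gripper_width: 0.4
gripper_force: 1.4
```

Call:
{"fn": "arm_command", "kwargs": {
  "motion": [
    {"offset": [0.004,0.006,0],"spin": 0},
    {"offset": [0.003,0.006,0],"spin": 0},
    {"offset": [0,0.003,0],"spin": 0},
    {"offset": [0,0,0],"spin": 0}
  ]
}}

```text
time_s: 9.95
ee_pos: [520.7, 20.8, 57.7]
ee_rot: [-179.8, -0.1, 87.5]
force: [-5.2, 2.5, 3.1]
gripper_width: 0.5
gripper_force: 2.7
```

Call:
{"fn": "arm_command", "kwargs": {
  "motion": [
    {"offset": [0,0.002,0],"spin": 0},
    {"offset": [0,0.002,0],"spin": 0},
    {"offset": [0,0,0],"spin": 0}
  ]
}}

```text
time_s: 10.32
ee_pos: [521.1, 20.9, 57.5]
ee_rot: [-179.4, -0.1, 87.4]
force: [-12.2, 2.1, 9.6]
gripper_width: 0.4
gripper_force: 6.6
```

Call:
{"fn": "arm_command", "kwargs": {
  "motion": [
    {"offset": [0,-0.008,0],"spin": 0},
    {"offset": [0,-0.01,0],"spin": 0},
    {"offset": [0,0,-0.04],"spin": 0},
    {"offset": [-0.02,0,-0.055],"spin": 0},
    {"offset": [-0.06,0,-0.06],"spin": 0}
  ]
}}

```text
time_s: 10.95
ee_pos: [506.1, -43.3, 199.3]
ee_rot: [179.8, -0.0, 87.7]
force: [-0.2, -0.2, 0.2]
gripper_width: 0.7
gripper_force: 0.0
```

Call:
{"fn": "arm_command", "kwargs": {
  "motion": [
    {"offset": [0,0,0],"spin": 0},
    {"offset": [0,0,0],"spin": 0}
  ]
}}

```text
time_s: 11.2
ee_pos: [504.7, -43.2, 196.4]
ee_rot: [-180.0, -0.0, 87.5]
force: [1.1, 0.1, -0.3]
gripper_width: 0.5
gripper_force: 0.0
```

```bash
python3 - <<'E'
from h import *
B=np.array([520.8,-50.1]); th=np.radians(-2.4); bx=np.array([np.cos(th),np.sin(th)]); by=np.array([-np.sin(th),np.cos(th)])
bf=lambda p:(float((p[:2]-B)@bx),float((p[:2]-B)@by))
st=env.state(); c=cam('wrist',st); P,D=env.grab_frame('wrist'); cv2.imwrite('pics/w4.png',P)
for t in ('disc_end','disc_pivot','plain_end'):
    for r in env.pinpoint('wrist',t)[:1]: print(t,r['score'],r['location'],bf(at_z(c,r['location'],54)))
c=cam('top');env.grab_frame('top')
for r in env.pinpoint('top','push_face')[:1]: print(r['score'],bf(at_z(c,r['location'],88)))
E
```

```text
disc_end 0.7 [353.4, 110.9] (12.143430310375793, 98.87877726844772)
disc_pivot 0.97 [354.1, 168.8] (13.684164540654706, 56.08329760109778)
plain_end 0.85 [298.8, 29.1] (-28.000437637435997, 154.18430713632978)
0.73 (0.30960417897282966, -97.82022248341984)
```

View pics/w4.png

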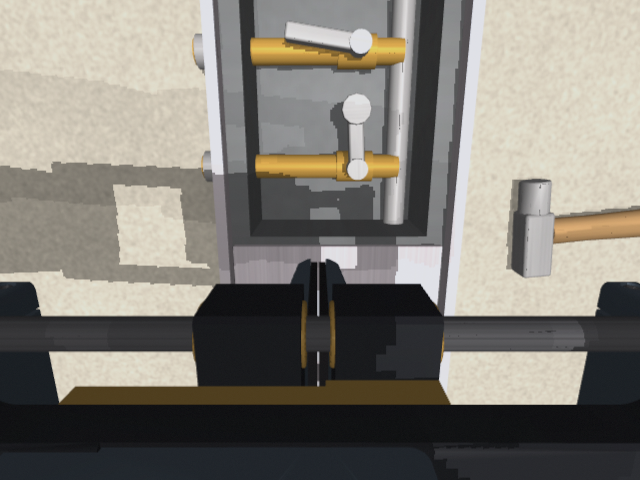

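The picture shows the disc handle running from its pivot at (357,168) to the disc at (356,108), across its pipe. The plain handle is unmoved at (288,30)–(361,42), and the arm is clear.

```bash
python3 -c "
from h import *
print(env.job_done())"
```

```text
the job is handed in; nothing more can be done
None
```

I pushed the cover to the far stop on the deck and turned the disc handle against its stop, so it lies across its pipe (shut). I left the plain handle and the things on the bench alone, moved the arm clear and handed the job in at about 11 s; no verdict was returned.

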